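Stand the aperture block in the beam line

ROBOT

A 6-joint arm with a two-finger parallel gripper is mounted at the origin on a cart in front of the work surface, level with it; the furniture and walls round the work are solid. World frame = base frame: x ahead of the robot, y to its left, z up, the work surface at z = 0. Lengths are in m, angles in rad, forces in N, time in s.
With the tool pointing down it reaches from about 0.35 to 0.85 m from the base axis. Payload 8.1 kg.
Tool frame: the origin (TCP) lies midway between the tips of the shut fingers; the grasp point (between the pads) lies 19 mm behind it; z points along the fingers, y is the line along which they close (so a half turn about z gives the same grasp; the last joint's range is limited). The gripper opens to 93 mm and grips with 3 to 60 N. Pads are 15 mm wide; open, the fingers measure 128 mm over their backs; the gripper's body (75 mm by 188 mm) begins 65 mm behind the grasp point.
Start: joints at [-1.362, 0.13, 1.488, -0, 1.523, -0.085], TCP at [0.174, -0.574, 0.219] pointing down, gripper open.
Joint ranges: [-2.96, 2.96], [-0.89, 2.26], [0.02, 2.5], [-1.34, 4.48], [0, 2.73], [-2.66, 2.66]. Speed limits (rad/s): [2.39, 2.39, 2.79, 3.14, 3.14, 3.14].

INTERFACE

Orientations are given as a rotation vector (axis times angle).
In Python, from plant import read_state, read_camera, camera_model, close_job gives the robot as it stands. The module is installed in compiled form; this text tells all that it offers.
- The arm moves only by the tool carry_out, never from a script. Its argument "moves" is a list of rows, each an object of numbers: "jaw": the finger opening in m, from 0 to 0.093; "dx", "dy", "dz": the shift along the tool's x, y, z in m; "yaw": the turn about the tool's z in rad. In form: [{"jaw": .., "dx": .., "dy": .., "dz": .., "yaw": ..}, ...]. A call has 1 to 8 rows; each row shifts and turns the commanded pose from where the row before left it, along the tool's axes as they then stand; what a row does not reach is not made up. A row lasts 1/8 s, in which the tool goes at most 62.5 mm and 10.7 degrees, less where a joint would pass 70% of its speed; a pose out of reach is approached as far as the arm can. A call is refused whole if a number of a shift passes 0.0625 or a number of a turn 0.188, either way. A call with a gripper value outside its range is refused whole. The fingers move at their own pace and stop on an object; "grip_force" is the grip in N (left out, the last holds). Time passes only in rows, so rows that do not move let the fingers close. It gives the time, the measured TCP pose, the force, the opening and the grip force at its end, in the units of the state.
- read_state(): the state, without advancing time (a new reading comes with each control period).
- read_camera(name): name is "scene" or "top"; returns the picture (420x560x3 uint8, red, green, blue); there is no depth.
- camera_model(name): a dict with "camera_matrix" (3x3 intrinsics, pixels), "k1" (the pictures are not rectified: a ray, as slopes to the right and down, at radius r is drawn at 1 + k1 r^2 times it, then the intrinsics apply), "view" (4x4, takes a point from world to camera coordinates). Camera axes: x right, y up, looking along -z (the intrinsics and any distortion apply to the point x, -y, -z); pixel columns grow to the right and rows downward; lengths in m; the calibration is good to about 2 mm. A picture is of the moment at which its call begins. camera_model takes no time and is no camera call.
- close_job(): hands the job in; it is judged then, once.
The state is a dict: "t": time; "q": joint angles; "dq": joint speeds; "joint_torque": joint torques, N m; "tool_pos": TCP position; "orientation": TCP orientation; "force": force on the tool from outside, world axes, zero at the start; "wrist_torque": the same for the moment, N m; "opening": finger opening in m; "gripper_force": force on a finger pad.
Only numpy, scipy, OpenCV 4.12 (cv2) and the standard library are available. Lean on these libraries where they do the work, as an engineer would, in place of code of your own. Each camera call takes 0.05 s, during which the arm holds its last target. There are 200 camera calls.

TASK

The aperture block lies on its side in front of the alignment bar. Stand it upright on its rubber foot in front of the bar, midway between the two optical housings so that it is centred on the bar's index mark, with its back flush and square against the bar and its bore looking along the bar from one housing to the other. Press it only gently against the bar, and leave the solder spool, the marker and the tape roll where they are.

Things in the scene. Friction and masses are not known exactly. Their poses are not given: they have to be found in the camera images.
- aperture_block: loose aluminium block 40x100x40 mm (own x,y,z), about 0.3 kg, lying at the start; origin: centre of the side it then lies on. y: long axis, from the foot (4 mm black rubber pad, end at y=-50 mm) to the top end (+50), up when it stands. z (up at the start): direction of a 16 mm through bore 25 mm from the top end, so 75 mm above the bench when standing. The sides across x are plain.
- block_foot (a point): centre of the underside of the block's rubber foot (block frame 0, -50, 20 mm); axes as the block's
- block_bore (a point): centre of the block's bore (block frame 0, 25, 20 mm); axes as the block's
- beam_bar: fixed straight aluminium bar 20 mm deep (x), 340 long (y), 22 high, a grey optical housing in front of it at each end. Origin: middle of its underside, on the bench; y to the left along the bar; front face (robot side) x=-10 mm. Housings: 92 high, y from 120 to 170 mm either side, x -66 to 0; lens barrels reach in to y=+-111. Block flush against the bar: its foot centre is at x=-30 mm.
- index_mark (a point): the index mark, a black line round the middle of the bar; the point is on the top front edge (bar frame -10, 0, 22 mm); axes as the bar's
- solder_spool: bystander: loose solder spool standing on its flange, 58 mm across, 40 mm high; origin at the centre of its underside
- marker_black: bystander: loose white marker with a black cap, 126 mm long (its y), 18 mm thick; origin at its underside's centre
- tape_roll: bystander: loose roll of tape lying flat, 52 mm across, 23 mm high; origin at the centre of its underside

How it is judged:
By the outcome, as a careful person would: the job done as asked, in the order asked, and still so for the second after the job is handed in, with the robot touching nothing.
It also fails if it takes over 51 s, if anything falls off the work surface, if the arm or the gripper's body presses on something with over 40 N, if the wrist force passes 120 N, or if a joint passes its speed limit or range.

## Working session

There is one attempt and no reset: what is moved stays moved. The work goes in short steps, Python scripts to look and compute and a tool call to move; the robot and the scene stay as the last step left them, time stands still between calls to the robot, and variables do not carry over. Pictures are saved under pics/ and viewed, at most 10 in all, crops included, and the job is handed in when it is done.

Besides the shell and the picture viewer there is one more tool, called after "Emit:" by a JSON object that holds its "name" and its "arguments". carry_out: Moves the arm, as the interface text tells. Its arguments: {"type":"object","properties":{"moves":{"type":"array","items":{"type":"object","properties":{"jaw":{"type":"number"},"dx":{"type":"number"},"dy":{"type":"number"},"dz":{"type":"number"},"yaw":{"type":"number"}}}},"grip_force":{"type":"number"}},"required":["moves"]}

```bash
mkdir -p pics; cat > h.py <<'E'
import numpy as np, cv2
from plant import *
def grab(n,f):
    im=read_camera(n); cv2.imwrite('pics/'+f,im[:,:,::-1]); return im
def ray(n,u,v):
    m=camera_model(n);K=np.array(m['camera_matrix']);V=np.array(m['view']);k=m['k1']
    d=np.array([(u-K[0,2])/K[0,0],(v-K[1,2])/K[1,1]]);s=d.copy()
    for _ in range(20): s=d/(1+k*(s@s))
    R=V[:3,:3];c=-R.T@V[:3,3]
    return c,R.T@np.array([s[0],-s[1],-1.])
def onz(n,u,v,z):
    c,r=ray(n,u,v); return c+r*(z-c[2])/r[2]
def proj(n,p):
    m=camera_model(n);K=np.array(m['camera_matrix']);V=np.array(m['view']);k=m['k1']
    c=V[:3,:3]@np.array(p)+V[:3,3]; s=np.array([c[0],-c[1]])/-c[2]; s=s*(1+k*(s@s))
    return K[0,0]*s[0]+K[0,2],K[1,1]*s[1]+K[1,2]
E
python3 - <<'E'
from h import *
np.set_printoptions(precision=3,suppress=True)
grab('scene','s0.png');grab('top','t0.png')
for n in('scene','top'):
    m=camera_model(n);V=np.array(m['view']);print(n,-V[:3,:3].T@V[:3,3],-V[2,:3],m['camera_matrix'])
s=read_state();print(s)
E
```

```text
scene [0.04  0.928 0.947] [ 0.408 -0.591 -0.696] [[507.608   0.    274.61 ]
 [  0.    507.608 212.122]
 [  0.      0.      1.   ]]
top [0.47  0.18  1.097] [ 0.068 -0.029 -0.997] [[413.678   0.    279.384]
 [  0.    413.678 209.148]
 [  0.      0.      1.   ]]
{'t': 0.1, 'q': array([-1.362,  0.131,  1.489,  0.   ,  1.523, -0.085]), 'dq': array([-0.002, -0.001, -0.003,  0.   ,  0.   ,  0.002]), 'joint_torque': array([  0.002, -56.134, -49.31 ,   0.077,   0.029,  -0.   ]), 'tool_pos': array([ 0.174, -0.574,  0.218]), 'orientation': array([-3.106, -0.46 ,  0.   ]), 'force': array([-0.62 ,  1.005,  0.138]), 'wrist_torque': array([-0.045,  0.001,  0.011]), 'gripper_force': 0.0, 'opening': 0.09297075634789691}
```

View pics/s0.png

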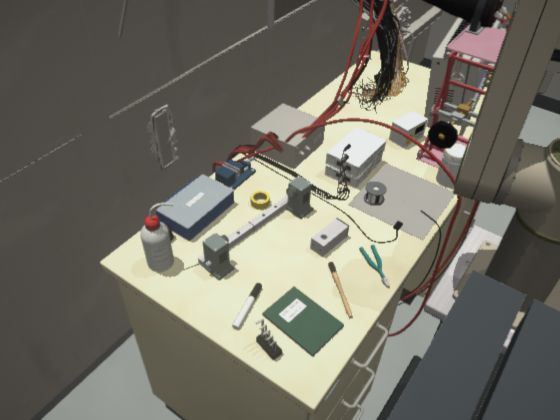

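View pics/t0.png

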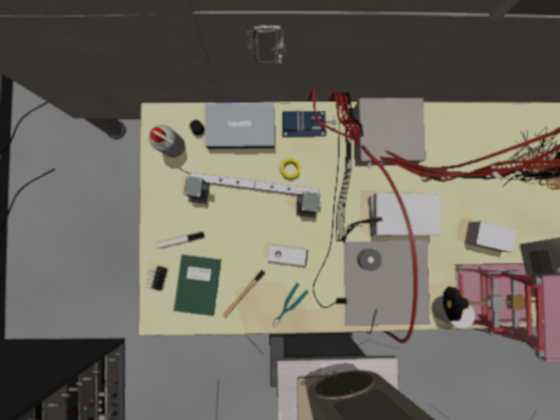

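The scene view shows the bar between the housings at (217,252) and (299,197), and the block lying at (329,236). In the top view the bar runs from (190,180) to (318,192), and the block is at (287,255) with its bore at the left end. I'll zoom in on both.

```bash
python3 - <<'E'
from h import *
a=cv2.imread('pics/t0.png')[160:280,175:335];cv2.imwrite('pics/t0c.png',cv2.resize(a,None,fx=5,fy=5,interpolation=cv2.INTER_CUBIC))
a=cv2.imread('pics/s0.png')[170:290,195:355];cv2.imwrite('pics/s0c.png',cv2.resize(a,None,fx=5,fy=5,interpolation=cv2.INTER_CUBIC))
E
```

```text
(no output)
```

View pics/t0c.png

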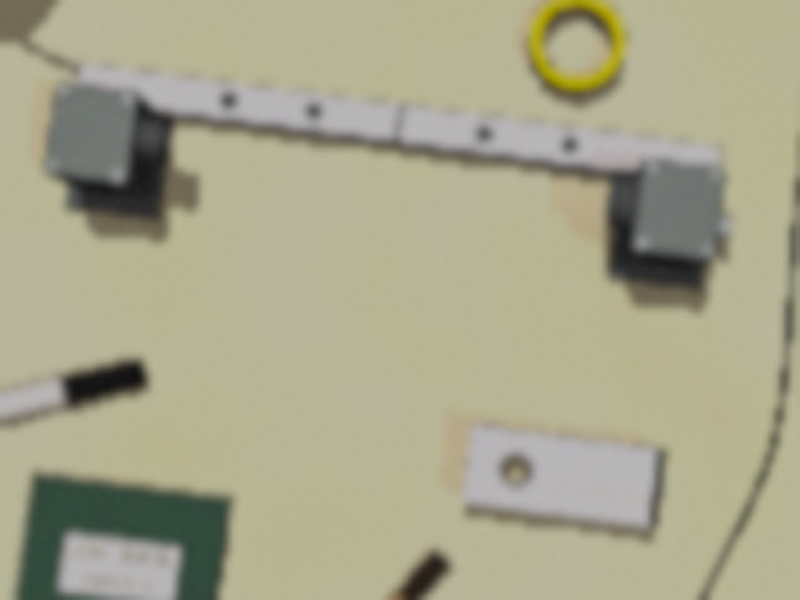

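View pics/s0c.png

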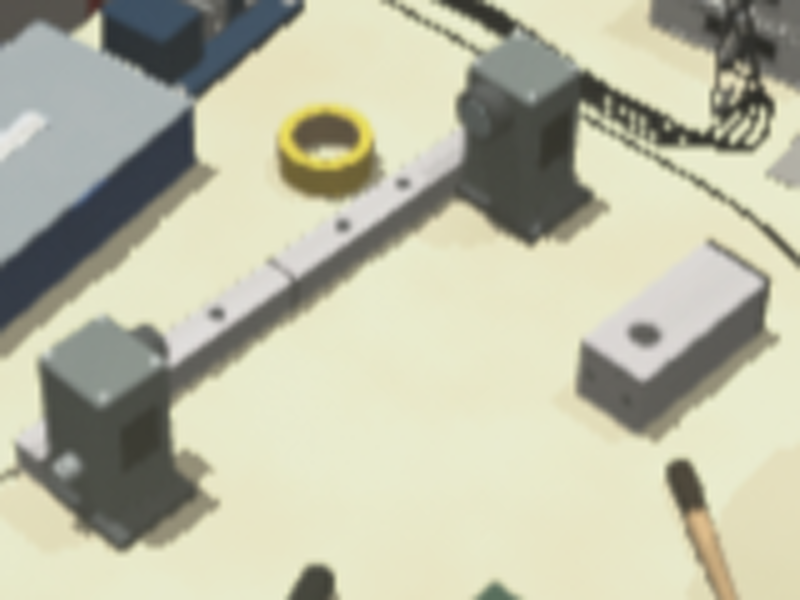

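The bar's top face, its index line at crop (402,122), the bore at (515,470) and the foot (dark strip at the right end of the block) are all clear. I can measure the block and bar now.

```bash
cat > meas.py <<'E'
from h import *
np.set_printoptions(precision=4,suppress=True)
def barm(f='pics/t0.png',show=True):
    im=cv2.imread(f)
    hsv=cv2.cvtColor(im,cv2.COLOR_BGR2HSV); m=((hsv[...,1]<40)&(hsv[...,2]>150)).astype(np.uint8)
    return im,m
E
python3 - <<'E'
from meas import *
im,m=barm()
n,l,st,c=cv2.connectedComponentsWithStats(m)
for i in range(1,n):
    x,y,w,h,a=st[i]
    if a>60 and 170<x<340 and 160<y<290: print(i,st[i],c[i])
# block
def W(n,p,z): return onz(n,p[0],p[1],z)
i=l[255,290]; cn=cv2.findContours((l==i).astype(np.uint8),0,2)[0][0]
r=cv2.minAreaRect(cn); bx=cv2.boxPoints(r)
P=np.array([W('top',p,.04) for p in bx]);print('block corners',P[:,:2],'sides',np.linalg.norm(np.diff(P,axis=0),axis=1),P.mean(0))
mo=cv2.moments((l==i).astype(np.uint8)); 
g=cv2.cvtColor(im,cv2.COLOR_BGR2HSV)
print('sat/val across block col 287',g[242:272,287,1:].tolist())
print('bar col 270',g[175:200,270,1:].tolist())
# bar edges, subpixel through saturation (back) and value (front)
sat=g[...,1].astype(float);v=g[...,2].astype(float)
B=[];F=[]
for u in range(212,296):
    yc=122/5+160+(u-175-402/5)*.118   # centre row
    rows=np.arange(int(yc)-6,int(yc)+7)
    w=m[rows,u]
    if w.sum()<2: continue
    k=rows[w>0]; B.append((u,k[0]-.5));F.append((u,k[-1]+.5))
for nm,E_ in(('back',B),('front',F)):
    E_=np.array(E_,float);Q=np.array([W('top',p,.022)[:2] for p in E_]);
    for _ in range(3):
        pf=np.polyfit(Q[:,1],Q[:,0],1);res=Q[:,0]-np.polyval(pf,Q[:,1]);Q=Q[abs(res)<.004]
    print(nm,pf,'angle',np.arctan(-pf[0]),res.std(),len(Q))
ic=[(u,v[int(round(184.4+(u-255.4)*.118)),u]) for u in range(248,264)];print(ic)
print('mark',W('top',(255.2,184.2),.022))
E
```

```text
56 [186 171 134  23 887] [254.1499 183.0552]
88 [267 245  39  20 583] [286.717 254.542]
98 [187 267  24  13 241] [198.361  273.3071]
block corners [[0.4133 0.183 ]
 [0.4543 0.1766]
 [0.4395 0.0822]
 [0.3984 0.0888]] sides [0.0416 0.0956 0.0416] [0.4264 0.1327 0.04  ]
sat/val across block col 287 [[46, 183], [47, 184], [50, 183], [54, 179], [45, 171], [20, 168], [4, 177], [3, 183], [3, 184], [4, 184], [1, 183], [3, 183], [3, 183], [4, 184], [4, 183], [4, 184], [3, 183], [1, 183], [3, 183], [4, 181], [9, 167], [25, 143], [49, 131], [49, 151], [44, 175], [42, 183], [43, 184], [43, 183], [42, 183], [42, 183]]
bar col 270 [[47, 183], [47, 184], [46, 184], [47, 183], [47, 183], [47, 183], [45, 183], [32, 181], [14, 179], [3, 172], [3, 156], [6, 138], [4, 142], [3, 157], [5, 159], [12, 132], [38, 108], [58, 119], [50, 149], [42, 175], [42, 183], [43, 184], [43, 184], [43, 183], [44, 184]]
back [0.1328 0.5936] angle -0.13202052254738306 0.0009992440318277514 84
front [0.1393 0.5718] angle -0.13839157034818533 0.0008050859659044528 83
[(248, np.float64(184.0)), (249, np.float64(184.0)), (250, np.float64(183.0)), (251, np.float64(183.0)), (252, np.float64(183.0)), (253, np.float64(170.0)), (254, np.float64(155.0)), (255, np.float64(159.0)), (256, np.float64(177.0)), (257, np.float64(183.0)), (258, np.float64(185.0)), (259, np.float64(184.0)), (260, np.float64(183.0)), (261, np.float64(184.0)), (262, np.float64(184.0)), (263, np.float64(184.0))]
mark [0.6095 0.2106 0.022 ]
```

Both are measured: the bar is turned about -0.135 rad and the block about -0.156 rad, with its centre near (0.426, 0.133). A rack stands somewhere between the start pose and the work, so I'll locate it before crossing.

```bash
python3 - <<'E'
from h import *
a=cv2.imread('pics/t0.png')[200:420,340:560];b=cv2.imread('pics/s0.png')[0:220,340:560]
o=cv2.hconcat([a,b]);cv2.imwrite('pics/rack.png',cv2.resize(o,(800,400),interpolation=cv2.INTER_CUBIC))
np.set_printoptions(precision=3,suppress=True)
for z in(0,.1,.2,.3,.4):
    print(z,[onz('top',u,v,z)[:2] for u,v in((458,265),(458,345),(525,300))],[onz('scene',u,v,z)[:2] for u,v in((425,160),(450,45),(440,135))], proj('scene',(.174,-.574,z)),proj('scene',(0.0,0,z)))
E
```

```text
0 [array([ 0.389, -0.331]), array([ 0.177, -0.324]), array([ 0.291, -0.515])] [array([ 0.365, -0.336]), array([ 0.599, -1.122]), array([ 0.38 , -0.488])] (np.float64(511.9551564511886), np.float64(145.75323925184858)) (np.float64(510.87160432230695), np.float64(289.42552815531593))
0.1 [array([ 0.396, -0.284]), array([ 0.204, -0.278]), array([ 0.307, -0.451])] [array([ 0.331, -0.203]), array([ 0.54 , -0.906]), array([ 0.344, -0.339])] (np.float64(523.3451316975056), np.float64(119.03604809511498)) (np.float64(526.4536466131897), np.float64(261.7882748768387))
0.2 [array([ 0.404, -0.238]), array([ 0.23 , -0.232]), array([ 0.323, -0.388])] [array([ 0.297, -0.069]), array([ 0.481, -0.689]), array([ 0.308, -0.189])] (np.float64(535.7883928575187), np.float64(89.81013995844408)) (np.float64(544.0645295151501), np.float64(230.50458807801803))
0.3 [array([ 0.411, -0.191]), array([ 0.257, -0.186]), array([ 0.34 , -0.325])] [array([0.262, 0.064]), array([ 0.422, -0.473]), array([ 0.272, -0.04 ])] (np.float64(549.4344532053367), np.float64(57.71305749068773)) (np.float64(564.1212616965338), np.float64(194.81370132774572))
0.4 [array([ 0.418, -0.145]), array([ 0.284, -0.14 ]), array([ 0.356, -0.262])] [array([0.228, 0.198]), array([ 0.363, -0.256]), array([0.237, 0.11 ])] (np.float64(564.461604157613), np.float64(22.31101637184392)) (np.float64(587.1610118928897), np.float64(153.731678381996))
```

View pics/rack.png

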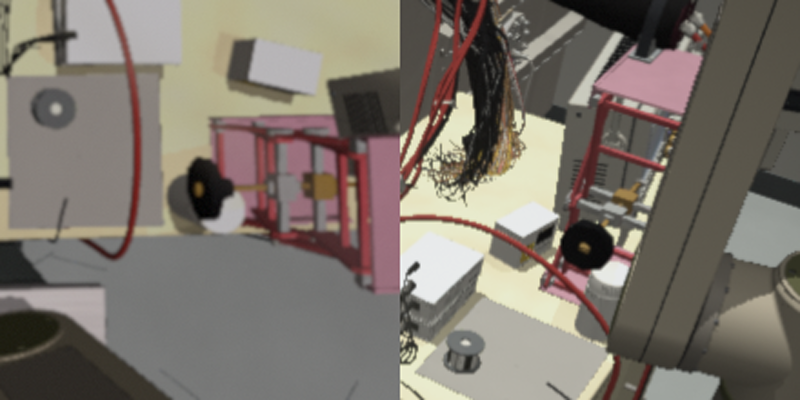

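The rack, about 0.35 m high at roughly x 0.2–0.4, y −0.33 to −0.55, stands in the direct path. The black wheel on its left is at about (0.32, −0.26, 0.15). I'll go up and inward first, then swing round above it.

Emit:
{"name": "carry_out", "arguments": {"moves": [{"dz": -0.05,"dy": -0.03},{"dz": -0.06,"dy": -0.05},{"dz": -0.06,"dy": -0.05},{"dz": -0.06,"dy": -0.04},{"dz": -0.03,"dy": -0.02},{"dz": 0}]}}

```text
invalid input at $.moves[0]: expected keys jaw, dx, dy, dz, yaw
```

Emit:
{"name": "carry_out", "arguments": {"moves": [{"jaw": 0.093,"dx": 0,"dy": -0.03,"dz": -0.05,"yaw": 0},{"jaw": 0.093,"dx": 0,"dy": -0.05,"dz": -0.06,"yaw": 0},{"jaw": 0.093,"dx": 0,"dy": -0.05,"dz": -0.06,"yaw": 0},{"jaw": 0.093,"dx": 0,"dy": -0.04,"dz": -0.06,"yaw": 0},{"jaw": 0.093,"dx": 0,"dy": -0.02,"dz": -0.03,"yaw": 0},{"jaw": 0.093,"dx": 0,"dy": 0,"dz": 0,"yaw": 0}], "grip_force": 6}}

```text
t: 0.85
tool_pos: [0.126, -0.4166, 0.45]
orientation: [3.101, 0.459, 0.0]
force: [0.6, 0.1, 0.6]
opening: 0.0927
gripper_force: 0.0
```

Emit:
{"name": "carry_out", "arguments": {"moves": [{"jaw": 0.093,"dx": 0.05,"dy": 0,"dz": -0.01,"yaw": -0.12},{"jaw": 0.093,"dx": 0.05,"dy": 0,"dz": -0.01,"yaw": -0.12},{"jaw": 0.093,"dx": 0.05,"dy": 0,"dz": 0,"yaw": -0.12},{"jaw": 0.093,"dx": 0.05,"dy": 0,"dz": 0,"yaw": -0.12},{"jaw": 0.093,"dx": 0.05,"dy": 0,"dz": 0,"yaw": -0.12},{"jaw": 0.093,"dx": 0.05,"dy": 0,"dz": 0,"yaw": -0.12},{"jaw": 0.093,"dx": 0.05,"dy": 0,"dz": 0,"yaw": -0.12},{"jaw": 0.093,"dx": 0,"dy": 0,"dz": 0,"yaw": 0}]}}

```text
t: 1.85
tool_pos: [0.3976, -0.2075, 0.4644]
orientation: [-2.642, -1.693, 0.001]
force: [0.2, -0.1, -0.7]
opening: 0.0932
gripper_force: 0.0
```

```bash
cat > go.py <<'E'
from h import *
from scipy.spatial.transform import Rotation as Rn
np.set_printoptions(precision=4,suppress=True)
def to(x,y,z,phi):  # tool-frame shift to TCP target (before turning), yaw so that tool y points along world angle phi (mod pi)
    s=read_state();R=Rn.from_rotvec(s['orientation']).as_matrix()
    d=R.T@(np.array([x,y,z])-s['tool_pos']);a=np.arctan2(R[1,1],R[0,1])
    e=(phi-a+np.pi/2)%np.pi-np.pi/2
    print('t',s['t'],'pos',s['tool_pos'],'F',s['force'],'shift',d,'yaw',-e,'tilt',R[:,2],'open',s['opening'],'q6',s['q'][5])
E
python3 -c "
from go import *
to(.430,.1575,.15,-.156)"
```

```text
t 1.85 pos [ 0.3976 -0.2075  0.4644] F [ 0.184  -0.0865 -0.6928] shift [ 0.3448 -0.122   0.3152] yaw -0.2748142243717715 tilt [-0.0024  0.0024 -1.    ] open 0.09321745760700881 q6 -0.16484257213613057
```

Emit:
{"name": "carry_out", "arguments": {"moves": [{"jaw": 0.093,"dx": 0.05,"dy": -0.0175,"dz": 0.02,"yaw": 0},{"jaw": 0.093,"dx": 0.05,"dy": -0.0175,"dz": 0.03,"yaw": 0},{"jaw": 0.093,"dx": 0.05,"dy": -0.0175,"dz": 0.03,"yaw": 0},{"jaw": 0.093,"dx": 0.05,"dy": -0.0175,"dz": 0.03,"yaw": 0},{"jaw": 0.093,"dx": 0.05,"dy": -0.0175,"dz": 0.03,"yaw": 0},{"jaw": 0.093,"dx": 0.05,"dy": -0.0175,"dz": 0.03,"yaw": 0},{"jaw": 0.093,"dx": 0.045,"dy": -0.017,"dz": 0.03,"yaw": -0.137},{"jaw": 0.093,"dx": 0,"dy": 0,"dz": 0.05,"yaw": -0.137}]}}

```text
t: 2.85
tool_pos: [0.4319, 0.1564, 0.2151]
orientation: [2.388, 2.041, 0.001]
force: [0.9, 0.2, -0.3]
opening: 0.0931
gripper_force: 0.0
```

```bash
python3 -c "
from go import *
to(.430,.1575,.005,-.156)"
```

```text
t 2.85 pos [0.4319 0.1564 0.2151] F [ 0.8507  0.1714 -0.3436] shift [ 0.0007 -0.0021  0.2101] yaw -0.0005264213274236429 tilt [ 0.0007  0.0005 -1.    ] open 0.09306645950496942 q6 0.3918797345767498
```

Emit:
{"name": "carry_out", "arguments": {"moves": [{"jaw": 0.093,"dx": 0,"dy": -0.002,"dz": 0.05,"yaw": 0},{"jaw": 0.093,"dx": 0,"dy": 0,"dz": 0.05,"yaw": 0},{"jaw": 0.093,"dx": 0,"dy": 0,"dz": 0.05,"yaw": 0},{"jaw": 0.075,"dx": 0,"dy": 0,"dz": 0.03,"yaw": 0},{"jaw": 0.075,"dx": 0,"dy": 0,"dz": 0.01,"yaw": 0},{"jaw": 0.075,"dx": 0,"dy": 0,"dz": 0,"yaw": 0}]}}

```text
t: 3.6
tool_pos: [0.429, 0.1539, 0.026]
orientation: [-2.396, -2.031, 0.003]
force: [-0.1, -0.2, 0.1]
opening: 0.0755
gripper_force: 0.0
```

```bash
python3 -c "
from go import *
to(.430,.1575,.005,-.156)
g=grab('scene','s1.png')[170:290,265:395];cv2.imwrite('pics/s1c.png',cv2.resize(g[:,:,::-1],None,fx=5,fy=5,interpolation=cv2.INTER_CUBIC))"
```

```text
t 3.6 pos [0.429  0.1539 0.026 ] F [-0.1133 -0.2422  0.0973] shift [0.0037 0.0004 0.021 ] yaw -0.00825145920658521 tilt [-0.0017 -0.0006 -1.    ] open 0.0755325505203142 q6 0.3963627150942289
```

View pics/s1c.png

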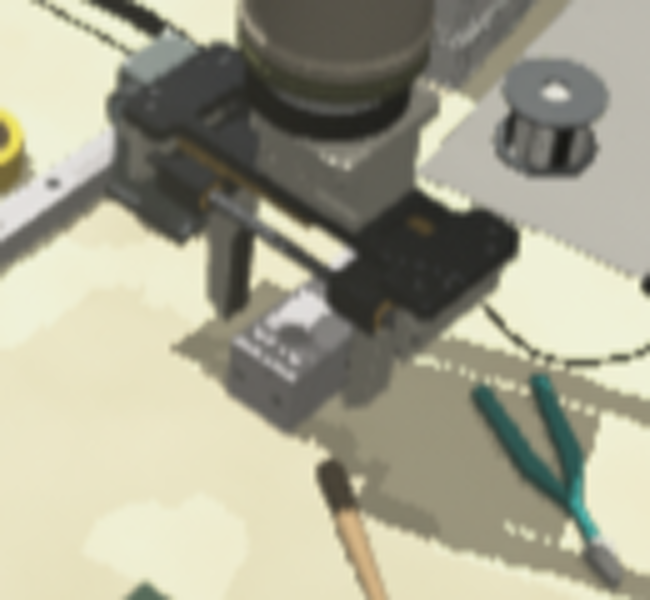

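The fingers straddle the block squarely near the bore. The gripper body passes close to the right housing, whose top is at 92 mm. I'll grip a little higher (TCP at 12 mm) and nearer the block's top end.

Emit:
{"name": "carry_out", "arguments": {"moves": [{"jaw": 0.075,"dx": 0.006,"dy": 0,"dz": 0,"yaw": -0.008},{"jaw": 0.075,"dx": 0,"dy": 0,"dz": 0.008,"yaw": 0},{"jaw": 0.05,"dx": 0,"dy": 0,"dz": 0.006,"yaw": 0},{"jaw": 0.03,"dx": 0,"dy": 0,"dz": 0,"yaw": 0},{"jaw": 0.03,"dx": 0,"dy": 0,"dz": 0,"yaw": 0},{"jaw": 0.03,"dx": 0,"dy": 0,"dz": 0,"yaw": 0},{"jaw": 0.03,"dx": 0,"dy": 0,"dz": 0,"yaw": 0}], "grip_force": 7}}

```text
t: 4.53
tool_pos: [0.4306, 0.1606, 0.0128]
orientation: [2.387, 2.043, 0.0]
force: [-0.5, -0.0, -0.0]
opening: 0.0403
gripper_force: 7.0
```

```bash
python3 -c "
from go import *
to(.430,.16,.012,-.156); print(read_state()['gripper_force'])
th=np.radians(np.arange(0,91,7.5)); a,b=.077,.031
h=a*np.cos(th)-b*np.sin(th);v=a*np.sin(th)+b*np.cos(th);print(np.c_[np.diff(h),np.diff(v)]*1000)"
```

```text
t 4.525 pos [0.4306 0.1606 0.0128] F [-0.5332 -0.0108 -0.0386] shift [-0.0007 -0.0005  0.0008] yaw 0.0009681441279760783 tilt [ 0.0003  0.0001 -1.    ] open 0.04026152509658244 q6 0.40041390694224355
6.9870297610759735
[[ -4.7051   9.7853]
 [ -5.942    9.0875]
 [ -7.0774   8.2341]
 [ -8.0916   7.2399]
 [ -8.9674   6.1218]
 [ -9.6897   4.8989]
 [-10.2462   3.5923]
 [-10.6275   2.2241]
 [-10.8269   0.818 ]
 [-10.841   -0.6022]
 [-10.6696  -2.0121]
 [-10.3157  -3.3876]]
```

Emit:
{"name": "carry_out", "arguments": {"moves": [{"jaw": 0.03,"dx": -0.0047,"dy": 0,"dz": -0.0098,"yaw": 0},{"jaw": 0.03,"dx": -0.006,"dy": 0,"dz": -0.0091,"yaw": 0},{"jaw": 0.03,"dx": -0.0071,"dy": 0,"dz": -0.0082,"yaw": 0},{"jaw": 0.03,"dx": -0.0081,"dy": 0,"dz": -0.0072,"yaw": 0},{"jaw": 0.03,"dx": -0.009,"dy": 0,"dz": -0.0061,"yaw": 0},{"jaw": 0.03,"dx": -0.0097,"dy": 0,"dz": -0.0049,"yaw": 0},{"jaw": 0.03,"dx": 0,"dy": 0,"dz": 0,"yaw": 0}]}}

```text
t: 5.4
tool_pos: [0.4238, 0.1159, 0.0583]
orientation: [2.388, 2.041, 0.001]
force: [-0.1, 0.1, -2.2]
opening: 0.04
gripper_force: 7.0
```

```bash
python3 -c "
from go import *
to(.430,.16,.012,-.156); print(read_state()['gripper_force'])
g=grab('scene','s2.png')[170:290,265:395];cv2.imwrite('pics/s2c.png',cv2.resize(g[:,:,::-1],None,fx=5,fy=5,interpolation=cv2.INTER_CUBIC))"
```

```text
t 5.4 pos [0.4238 0.1159 0.0583] F [-0.1209  0.1099 -2.2286] shift [ 0.0446 -0.0007  0.0463] yaw -8.30133455451687e-05 tilt [ 0.0007  0.0001 -1.    ] open 0.04001340598052598 q6 0.30620981247439555
6.9997188448905945
```

View pics/s2c.png

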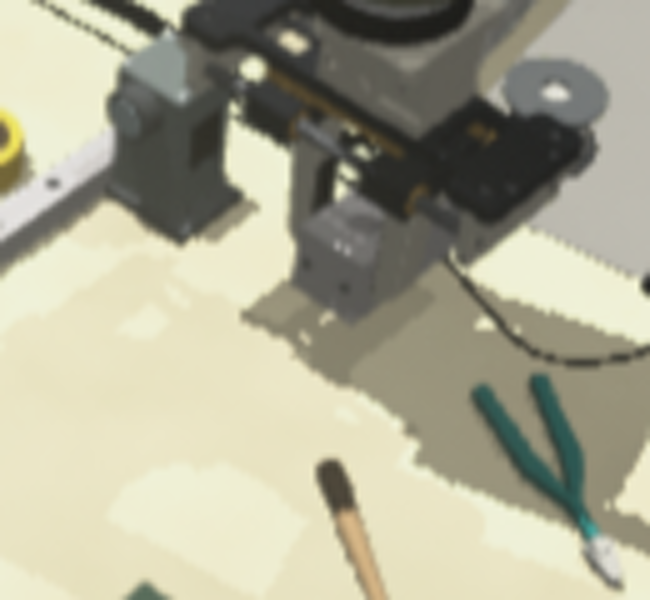

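```bash
python3 -c "
from go import *
G=np.array([.4238,.1159,.0583+.019]);c=.156
ex=np.array([np.cos(c),-np.sin(c),0]);ey0=np.array([np.sin(c),np.cos(c),0]);ez0=np.array([0,0,1.])
for t in(0,15,30,45):
    t=np.radians(t);ey=ey0*np.cos(t)+ez0*np.sin(t);ez=-ey0*np.sin(t)+ez0*np.cos(t)
    print([tuple(np.round((np.array(proj('scene',G+ex*x+ey*(y-27)+ez*(z-31)))-[265,170])*5).astype(int).tolist()) for x,y,z in((.02e3,50,0),(-20,50,0),(20,50,40),(-20,50,40),(20,-50,0),(-20,-50,0)) for x,y,z in[(x/1,y,z)] for ex_ in[0]] if 0 else [tuple(np.round((np.array(proj('scene',G+(ex*x+ey*(y-27)+ez*(z-31))/1e3))-[265,170])*5).astype(int).tolist()) for x,y,z in((20,50,0),(-20,50,0),(20,50,40),(-20,50,40),(-20,-50,0))])
"
```

```text
[(279, 283), (341, 325), (286, 226), (350, 268), (467, 226)]
[(271, 281), (333, 323), (291, 214), (355, 256), (449, 262)]
[(265, 274), (328, 316), (298, 203), (362, 245), (427, 298)]
[(263, 262), (326, 305), (306, 193), (370, 234), (402, 331)]
```

The block has been carried level: the pads held it at 7 N without letting it pivot. I'll go back down over the same path and use the lightest grip so that it swings.

Emit:
{"name": "carry_out", "arguments": {"moves": [{"jaw": 0.03,"dx": 0.015,"dy": 0,"dz": 0.008,"yaw": 0},{"jaw": 0.03,"dx": 0.015,"dy": 0,"dz": 0.015,"yaw": 0},{"jaw": 0.03,"dx": 0.015,"dy": 0,"dz": 0.015,"yaw": 0},{"jaw": 0.03,"dx": 0,"dy": 0,"dz": 0.003,"yaw": 0},{"jaw": 0.03,"dx": 0,"dy": 0,"dz": 0,"yaw": 0}]}}

```text
t: 6.08
tool_pos: [0.43, 0.1612, 0.0165]
orientation: [-2.385, -2.044, 0.002]
force: [0.0, -0.3, -2.5]
opening: 0.0402
gripper_force: 7.0
```

Emit:
{"name": "carry_out", "arguments": {"moves": [{"jaw": 0.03,"dx": 0,"dy": 0,"dz": 0,"yaw": 0},{"jaw": 0.03,"dx": 0,"dy": 0,"dz": 0,"yaw": 0},{"jaw": 0.03,"dx": -0.0024,"dy": 0,"dz": -0.005,"yaw": 0},{"jaw": 0.03,"dx": -0.0024,"dy": 0,"dz": -0.005,"yaw": 0},{"jaw": 0.03,"dx": -0.003,"dy": 0,"dz": -0.0046,"yaw": 0},{"jaw": 0.03,"dx": -0.003,"dy": 0,"dz": -0.0046,"yaw": 0},{"jaw": 0.03,"dx": -0.007,"dy": 0,"dz": -0.0082,"yaw": 0},{"jaw": 0.03,"dx": 0,"dy": 0,"dz": 0,"yaw": 0}], "grip_force": 3.5}}

```text
t: 7.08
tool_pos: [0.4284, 0.143, 0.0453]
orientation: [2.387, 2.042, 0.002]
force: [0.1, 0.3, -1.5]
opening: 0.04
gripper_force: 3.5
```

```bash
cat > look.py <<'E'
from go import *
import sys
u,v=int(sys.argv[2]),int(sys.argv[3])
g=grab(sys.argv[1],'x.png')[v:v+80,u:u+110];h=cv2.cvtColor(g,cv2.COLOR_RGB2GRAY)
cv2.imwrite('pics/'+sys.argv[4],cv2.resize(g[:,:,::-1],None,fx=6,fy=6,interpolation=cv2.INTER_CUBIC))
to(.430,.16,.012,-.156)
E
python3 look.py scene 290 185 s3.png
```

```text
t 7.125 pos [0.4283 0.1433 0.045 ] F [0.542  0.6384 0.5557] shift [ 0.0168 -0.001   0.033 ] yaw 0.0004633063699932549 tilt [ 0.0014  0.0003 -1.    ] open 0.04007219771993497 q6 0.3646537811676594
```

View pics/s3.png

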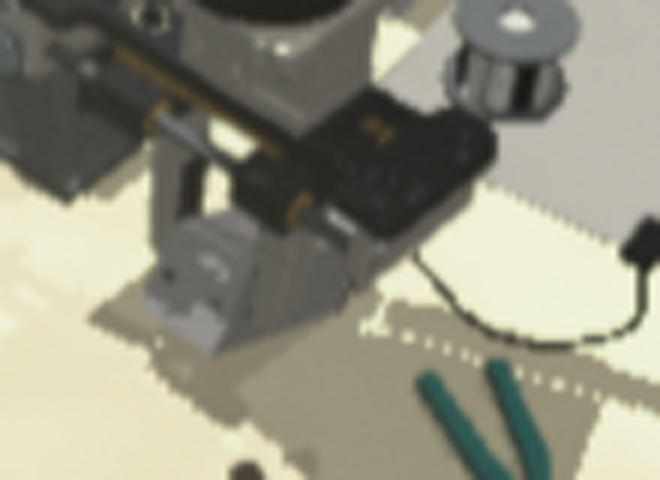

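The block has now pivoted about 28° with its foot on the bench. I'll continue the arc.

Emit:
{"name": "carry_out", "arguments": {"moves": [{"jaw": 0.03,"dx": -0.0081,"dy": 0,"dz": -0.0074,"yaw": 0},{"jaw": 0.03,"dx": -0.009,"dy": 0,"dz": -0.0062,"yaw": 0},{"jaw": 0.03,"dx": -0.0097,"dy": 0,"dz": -0.005,"yaw": 0},{"jaw": 0.03,"dx": -0.0102,"dy": 0,"dz": -0.0037,"yaw": 0},{"jaw": 0.03,"dx": -0.0106,"dy": 0,"dz": -0.0024,"yaw": 0},{"jaw": 0.03,"dx": 0,"dy": 0,"dz": 0,"yaw": 0}]}}

```text
t: 7.88
tool_pos: [0.4207, 0.0956, 0.0696]
orientation: [2.387, 2.041, 0.001]
force: [-1.7, 0.4, 3.5]
opening: 0.0399
gripper_force: 3.5
```

```bash
python3 look.py scene 290 165 s4.png
```

```text
t 7.925 pos [0.4207 0.096  0.0695] F [-1.2211  1.0551  2.6092] shift [ 0.0647 -0.0008  0.0575] yaw 2.1788757039287177e-05 tilt [ 0.0008  0.0001 -1.    ] open 0.03989452471014257 q6 0.26136449526788175
```

View pics/s4.png

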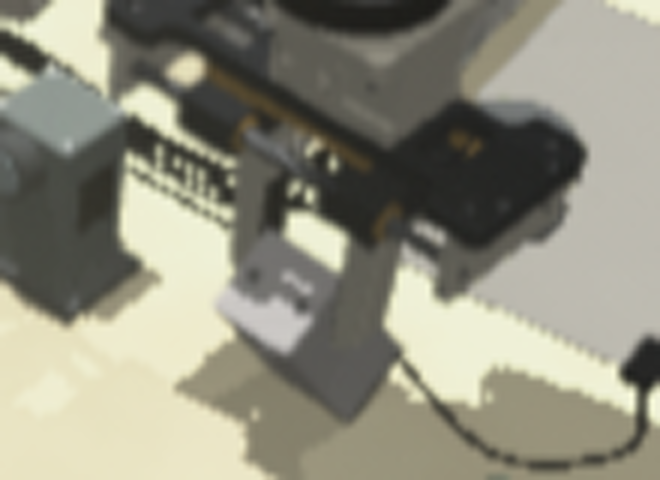

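The block is now at roughly 60°, foot on the bench. I'll fit the tilt from the corners seen in this crop: top end (218,303), (290,355), (335,262), (262,235), foot (350,420), (400,350).

```bash
python3 -c "
from go import *
from scipy.optimize import least_squares
pts=[((20,50,0),(218,303)),((-20,50,0),(290,355)),((20,50,40),(262,235)),((-20,50,40),(335,262)),((-20,-50,0),(350,420)),((-20,-50,40),(400,350))]
c=.156;ex=np.array([np.cos(c),-np.sin(c),0]);ey0=np.array([np.sin(c),np.cos(c),0]);ez0=np.array([0,0,1.])
def P(p,t,o):
    ey=ey0*np.cos(t)+ez0*np.sin(t);ez=-ey0*np.sin(t)+ez0*np.cos(t);return o+(ex*p[0]+ey*p[1]+ez*p[2])/1e3
f=lambda q:np.ravel([np.array(proj('scene',P(p,q[0],q[1:])))-(290+u/6,165+v/6) for p,(u,v) in pts])
r=least_squares(f,[1,.42,.07,.05]);q=r.x;print(np.degrees(q[0]),q[1:],f(q))
print('foot edge',P((0,-50,0),q[0],q[1:]),'foot top',P((0,-50,40),q[0],q[1:]))
t=q[0];ey=ey0*np.cos(t)+ez0*np.sin(t);ez=-ey0*np.sin(t)+ez0*np.cos(t)
d=np.array([.4207,.096,.0885])-q[1:];print('grip in block',d@ex,d@ey,d@ez)
"
```

```text
55.4037333153091 [0.4365 0.0658 0.0003] [-0.8053  0.1658 -0.7314 -0.4817  1.0617 -1.1034  1.0977  2.2124 -0.5252
 -0.2634 -0.1335 -0.5985]
foot edge [ 0.4321  0.0377 -0.0408] foot top [ 0.427   0.0052 -0.0181]
grip in block -0.020278788505175047 0.08813889945430255 0.02752225779037621
```

```bash
python3 -c "
from go import *
from scipy.optimize import least_squares
pts=[((20,50,0),(218,303)),((-20,50,0),(290,355)),((20,50,40),(262,235)),((-20,50,40),(335,262)),((-20,-50,0),(350,420)),((-20,-50,40),(400,350))]
c=.156;ex=np.array([np.cos(c),-np.sin(c),0]);ey0=np.array([np.sin(c),np.cos(c),0]);ez0=np.array([0,0,1.])
G=np.array([.4207,.096,.0885])
def P(p,t,a,b):
    ey=ey0*np.cos(t)+ez0*np.sin(t);ez=-ey0*np.sin(t)+ez0*np.cos(t);return G+(ex*p[0]+ey*(p[1]-a)+ez*(p[2]-b))/1e3
f=lambda q:np.ravel([np.array(proj('scene',P(p,*q)))-(290+u/6,165+v/6) for p,(u,v) in pts])
r=least_squares(f,[1,27,31],x_scale=[.1,10,10]);q=r.x;print(np.degrees(q[0]),q[1:],f(q).round(1))
print('foot edge',P((0,-50,0),*q))
"
```

```text
55.266472224649014 [41.1416 32.751 ] [-1.4  0.1 -0.9 -0.2  0.8 -1.7  1.3  2.  -0.2  0.4  0.5 -0.5]
foot edge [ 0.4168  0.0713 -0.0051]
```

Emit:
{"name": "carry_out", "arguments": {"moves": [{"jaw": 0.03,"dx": -0.0109,"dy": 0,"dz": -0.0021,"yaw": 0},{"jaw": 0.03,"dx": -0.011,"dy": 0,"dz": -0.0007,"yaw": 0},{"jaw": 0.03,"dx": -0.011,"dy": 0,"dz": 0.0006,"yaw": 0},{"jaw": 0.03,"dx": -0.0109,"dy": 0,"dz": 0.0019,"yaw": 0},{"jaw": 0.03,"dx": -0.0095,"dy": 0,"dz": 0.0025,"yaw": 0},{"jaw": 0.03,"dx": 0,"dy": 0,"dz": 0.001,"yaw": 0},{"jaw": 0.03,"dx": 0,"dy": 0,"dz": 0,"yaw": 0}]}}

```text
t: 8.8
tool_pos: [0.4121, 0.0435, 0.066]
orientation: [2.387, 2.042, -0.001]
force: [-1.6, -1.5, 3.6]
opening: 0.0399
gripper_force: 3.5
```

```bash
python3 -c "
from go import *
to(.430,.16,.012,-.156)
im=grab('scene','s5.png')
print(cv2.cvtColor(im,cv2.COLOR_RGB2GRAY)[190:250:2,312:372:2])"
```

```text
t 8.8 pos [0.4121 0.0435 0.066 ] F [-1.5819 -1.4604  3.5801] shift [ 0.1179 -0.0003  0.0539] yaw 0.0006840980642559558 tilt [-0.0003 -0.0003 -1.    ] open 0.03986349975784648 q6 0.13701503046030578
[[106  66 172  64  62 106 203 232 235 235 235 235 229 186 107 156  94  91
   47  64 223 235 179  42  37  36  37  39  69  59]
 [200 176 174  86 112  89  62 108 205 234 235 235 230  95  55 119  94  90
   46  95 221 236 230 127  56  37  36  43  65  60]
 [183 122 222 165  85 114 102  56 146 186 229 234 231 188 157 123  93  96
   92 126 131 208 217 182 172  62  37  48  64  57]
 [236 230 177 193 172 123 115  87  79  58  85 108 114 214 120 105  98 109
  101 113 120 137 136 178 178  93  70  60  88  83]
 [235 237 236 230 123 188 183 108  76  99 110  74  74  80  82 123 113 111
   94 110 113 114 120 126 147  92  90  92  91  90]
 [235 235 236 237 233 190 138 200 230 233 233 233 233 189 169 185 136 118
  117 112 148 119 111 113  91  91  91  94  91  86]
 [236 236 236 236 236 236 234 184 121 229 236 237 237 237 151  98 157 193
  195 153 124 100  88 109  92  91  92  92  90  85]
 [235 236 236 236 236 236 2
[... 2148 characters left out ...]
227 227 227 227 227 227
  227 231 233 221 181 195 235 205 154 137  74 114]
 [226 226 226 227 228 228 228 228 228 228 227 228 228 228 227 227 227 231
  228 227 227 226 226 227 228 232 153 144 142 106]
 [226 226 227 228 228 228 229 228 228 228 228 228 228 228 228 228 232 237
  235 227 227 227 227 227 226 226 157 144 145 144]
 [226 227 228 228 228 229 230 228 228 228 228 228 228 228 228 228 233 233
  228 227 227 227 227 226 226 225 227 151 144 141]
 [226 227 228 229 229 229 229 228 228 228 228 228 228 228 228 228 228 228
  227 228 228 227 227 226 213 213 235 230 159 116]
 [227 230 232 237 237 231 229 228 228 228 228 228 228 228 227 228 228 228
  228 227 227 227 227 220 121 131 227 235 231 183]]
```

It stands nearly upright. I'll release it and find where it stands from its bottom corners.

Emit:
{"name": "carry_out", "arguments": {"moves": [{"jaw": 0.045,"dx": 0,"dy": 0,"dz": 0,"yaw": 0},{"jaw": 0.06,"dx": 0,"dy": 0,"dz": 0,"yaw": 0},{"jaw": 0.06,"dx": 0,"dy": 0,"dz": 0,"yaw": 0},{"jaw": 0.06,"dx": 0,"dy": 0,"dz": 0,"yaw": 0}]}}

```text
t: 9.35
tool_pos: [0.4122, 0.0438, 0.0658]
orientation: [-2.387, -2.043, -0.0]
force: [-0.3, -0.3, -0.1]
opening: 0.0596
gripper_force: 0.0
```

```bash
cat > foot.py <<'E'
from go import *
from scipy.ndimage import map_coordinates
def edges(f,show=True):
    im=cv2.imread(f);h=cv2.cvtColor(im,cv2.COLOR_BGR2HSV)
    return im,h
E
python3 -c "
from go import *
im=grab('scene','s6.png');print(cv2.cvtColor(im,cv2.COLOR_RGB2GRAY)[206:242,330:366:1])
to(.4121,.0435,.066,-.156)
for p in((348.5,235),(337.5,228)): print(onz('scene',*p,0))" > o.txt; tail -4 o.txt; python3 - <<'E'
import cv2,numpy as np
im=cv2.cvtColor(cv2.imread('pics/s6.png'),cv2.COLOR_BGR2GRAY)
for r in range(204,242,2): print(r,' '.join('%3d'%v for v in im[r,332:368]))
E
```

```text
[228 228 228 ... 224 194 148]]
t 9.4 pos [0.4122 0.0438 0.0658] F [-0.209  -0.5358  0.5852] shift [-0.0003 -0.     -0.0002] yaw 0.001063526540041826 tilt [-0.      0.0001 -1.    ] open 0.06015784069502128 q6 0.13686138969809222
[0.395  0.0773 0.    ]
[0.4307 0.0727 0.    ]
204 194 207 230 234 236 237 237 232 160 105  94  93  93  92  95 115 148 179 197 194 165 153 123 112 106 103  95  88  85  87  98  96  92  92  92  91
206 229 183 122 122 194 229 234 224 137  98  94  92  91  92  93  93  93  98 114 146 172 192 175 131  95  86  85  84  85  93 131 102  92  92  91  91
208 236 236 232 228 182 123 116 156 113  95  94  92  92  97  98  94  93  93  89  91  94  99  92  87  85  85  85  84  86  91 112  97  92  91  92  94
210 235 235 235 235 234 232 226 154 104  96  94  96 107 111 113 108  98  93  92  91  90  87  86  85  86  85  86  86  91 116  90  91  92  92  91  94
212 235 234 234 234 234 234 227 141  99  94  94  95 115 125 133 112  97  94  91  92  90  86  86  86  85  86  85  86  93 125 101  92  92  93  96  97
214 233 233 233 232 230 211 155 107  95  94  93  92  93  95  99  95  93  93  91  91  8
[... 1285 characters left out ...]
 223 203 168 118  87  86  94  96  92  85  81  86 104 130 142 144 145 144 144 144 136  83  74 116 139 144 144
234 227 227 227 227 227 227 227 227 227 227 227 227 223 203 167 118  88  88  98 119 125 126 126 128 137 143 144 144 145 144 138 110  72  81 133 143
236 228 227 227 227 227 227 227 227 227 227 227 227 227 227 226 223 208 218 190 181 176 142 133 132 129 143 146 151 184 159 146 143 138 108  82 111
238 227 227 227 227 227 227 227 227 227 227 227 227 227 227 227 226 226 226 227 226 226 223 222 220 190 186 189 202 231 231 206 192 154 144 138 108
240 228 227 228 228 228 228 228 227 227 227 227 227 227 227 227 227 226 227 226 226 226 226 226 226 226 226 227 228 232 232 232 225 184 146 144 144
```

```bash
python3 - <<'E'
from go import *
t=cv2.cvtColor(cv2.imread('pics/t0.png'),cv2.COLOR_BGR2GRAY).astype(float);s=cv2.cvtColor(cv2.imread('pics/s0.png'),cv2.COLOR_BGR2GRAY).astype(float)
for r in range(180,190): print(r,t[r,249:261].astype(int))
print()
for r in range(218,236): print(r,s[r,242:264].astype(int))
print(onz('scene',254.4,226.6,.022),onz('top',254.4,187,.022))
E
```

```text
180 [170 167 168 170 176 170 163 167 171 172 170 172]
181 [176 176 176 177 177 164 153 163 170 171 169 170]
182 [182 182 183 180 176 162 155 168 177 179 178 177]
183 [183 182 181 181 173 159 158 173 182 183 183 181]
184 [183 182 182 181 168 153 158 176 181 184 182 183]
185 [182 181 183 179 167 150 161 177 182 183 182 182]
186 [173 175 176 173 161 149 165 178 182 182 182 182]
187 [145 147 147 147 138 132 152 169 175 174 176 175]
188 [111 109 108 108 103 104 124 142 146 146 147 150]
189 [117 110 106 105 102  98 100 108 109 109 109 110]

218 [228 228 228 228 228 229 228 228 228 227 221 225 221 217 216 215 215 216
 217 217 214 199]
219 [228 228 228 228 229 228 228 228 228 225 211 218 217 215 215 215 217 217
 217 212 187 146]
220 [228 228 228 228 228 228 226 222 224 221 216 215 215 215 216 217 218 217
 202 179 128 103]
221 [228 228 228 228 228 226 208 194 211 216 215 215 216 217 217 217 213 193
 159 118  98  95]
222 [228 228 228 227 227 223 187 165 181 207 214 217 217 218 217 205 180 135
 108  96  94  94]
223 [228 228 227 222 225 221 211 191 173 187 199 212 217 214 196 166 120 100
  95  9
[... 496 characters left out ...]
18 219 219 218 209 182 136 108  96  93  85  85  98 106 123 145 179
 191 220 228 228]
230 [219 219 219 215 198 172 123 101  95  94  93  87  94 117 126 146 183 220
 225 228 228 229]
231 [219 218 212 187 145 111  97  94  95  95  99  98 117 140 148 184 220 227
 228 228 228 229]
232 [218 203 178 130 103  96  95  95  96 104 117 123 145 179 190 220 227 228
 228 228 229 229]
233 [193 158 117  97  94  94  94  96 105 124 141 149 185 219 225 228 228 228
 229 228 229 229]
234 [134 107  96  94  94  95 100 107 128 147 179 192 220 227 228 228 229 229
 229 229 230 230]
235 [ 99  95  93  94  95 105 120 136 178 193 220 225 227 228 228 229 229 229
 230 230 230 230]
[0.5935 0.216  0.022 ] [0.6022 0.2127 0.022 ]
```

Emit:
{"name": "carry_out", "arguments": {"moves": [{"jaw": 0.06,"dx": 0.0115,"dy": 0,"dz": 0,"yaw": 0},{"jaw": 0.06,"dx": 0,"dy": 0,"dz": 0,"yaw": 0},{"jaw": 0.03,"dx": 0,"dy": 0,"dz": 0,"yaw": 0},{"jaw": 0.03,"dx": 0,"dy": 0,"dz": 0,"yaw": 0},{"jaw": 0.03,"dx": 0,"dy": 0,"dz": 0,"yaw": 0},{"jaw": 0.03,"dx": 0,"dy": 0,"dz": -0.004,"yaw": 0},{"jaw": 0.03,"dx": 0,"dy": 0,"dz": -0.002,"yaw": 0},{"jaw": 0.03,"dx": 0,"dy": 0,"dz": 0,"yaw": 0}], "grip_force": 8}}

```text
t: 10.4
tool_pos: [0.4141, 0.055, 0.0721]
orientation: [2.387, 2.043, 0.0]
force: [0.6, -0.2, -1.7]
opening: 0.0399
gripper_force: 8.0
```

Emit:
{"name": "carry_out", "arguments": {"moves": [{"jaw": 0.03,"dx": 0.01,"dy": 0,"dz": -0.02,"yaw": 0},{"jaw": 0.03,"dx": 0.03,"dy": 0,"dz": -0.01,"yaw": 0},{"jaw": 0.03,"dx": 0.035,"dy": 0.01,"dz": 0,"yaw": 0},{"jaw": 0.03,"dx": 0.035,"dy": 0.02,"dz": 0,"yaw": 0},{"jaw": 0.03,"dx": 0.035,"dy": 0.03,"dz": 0,"yaw": 0},{"jaw": 0.03,"dx": 0.03,"dy": 0.03,"dz": 0,"yaw": 0},{"jaw": 0.03,"dx": 0.01,"dy": 0.025,"dz": 0,"yaw": -0.021},{"jaw": 0.03,"dx": 0,"dy": 0,"dz": 0,"yaw": 0}]}}

```text
t: 11.4
tool_pos: [0.5572, 0.2205, 0.1013]
orientation: [-2.365, -2.068, 0.0]
force: [-0.5, 0.4, -2.2]
opening: 0.04
gripper_force: 8.0
```

```bash
python3 -c "
from go import *
to(.567,.2182,.072,-.1352)"
```

```text
t 11.4 pos [0.5572 0.2205 0.1013] F [-0.5197  0.4337 -2.1611] shift [-0.0009  0.0101  0.0293] yaw 0.0015217167484793404 tilt [-0.0003 -0.0001 -1.    ] open 0.0399642987927711 q6 0.4249694026285044
```

Emit:
{"name": "carry_out", "arguments": {"moves": [{"jaw": 0.03,"dx": 0,"dy": 0.005,"dz": 0.015,"yaw": 0},{"jaw": 0.03,"dx": 0,"dy": 0,"dz": 0.014,"yaw": 0},{"jaw": 0.03,"dx": 0,"dy": 0,"dz": 0.005,"yaw": 0},{"jaw": 0.03,"dx": 0,"dy": 0,"dz": 0,"yaw": 0}]}}

```text
t: 11.9
tool_pos: [0.5604, 0.2192, 0.0673]
orientation: [-2.365, -2.067, 0.002]
force: [-0.7, 0.8, -3.7]
opening: 0.0394
gripper_force: 8.0
```

```bash
python3 -c "
from go import *
to(.5817,.2162,.066,-.1352)
g=grab('scene','s7.png')[165:275,195:345];cv2.imwrite('pics/s7c.png',cv2.resize(g[:,:,::-1],None,fx=5.3,fy=5.3,interpolation=cv2.INTER_CUBIC))"
```

```text
t 11.9 pos [0.5604 0.2192 0.0673] F [-0.7119  0.7567 -3.6793] shift [-0.0002  0.0215  0.0012] yaw 0.0010811657592912916 tilt [-0.0011 -0.0002 -1.    ] open 0.039434476837923775 q6 0.42176677932269235
```

View pics/s7c.png

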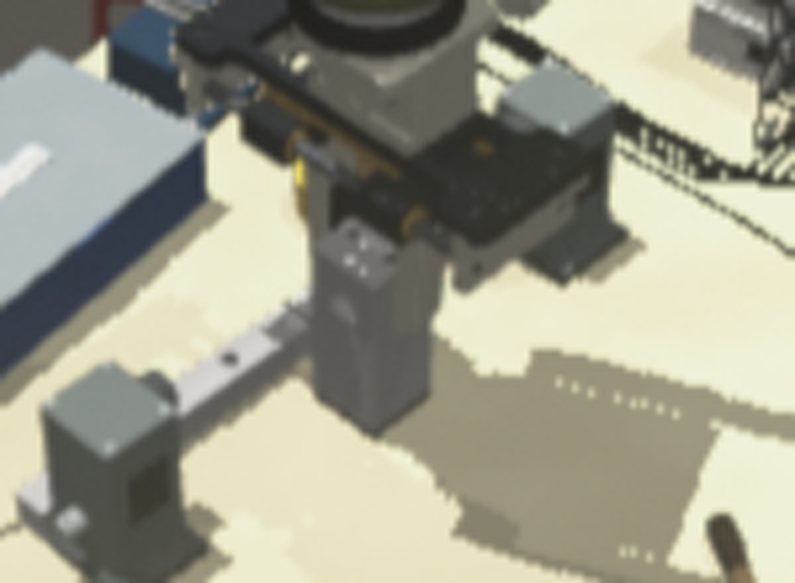

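The block hangs upright with its bore facing the left housing. Its bottom corners are at about (255,240), (266,247) and (276,239.5). I'll measure it against the mark in the same camera.

```bash
python3 - <<'E'
from go import *
g=cv2.cvtColor(cv2.imread('pics/s7.png'),cv2.COLOR_BGR2GRAY)
for r in range(226,250): print(r,' '.join('%3d'%v for v in g[r,250:282]))
print(onz('scene',253.6,225.6,.022))
for p in((265.8,247.1),(255,240.1),(275.8,239.5)):print(onz('scene',*p,.001))
# predicted pixels if block at TCP xy
C=np.array([.5604,.2192,.001]);f=-.1352;ex=np.array([np.cos(f),np.sin(f),0]);ey=np.array([-np.sin(f),np.cos(f),0])
for a,b in((-.02,.02),(.02,.02),(-.02,-.02)):print(proj('scene',C+a*ex+b*ey))
E
```

```text
226 127 129 120  98  89  89  88  88  88  89  92  97  90  88  87  89  88  89  90  94  96  96  95  98  95 102 163 225 233 234 234 234
227 117 116 105  94  89  89  88  87  88  88  89  93  89  87  88  89  88  89  89  92  95  94  94  96  93  99 150 206 229 232 234 233
228 106  97  94  92  89  89  88  88  88  89  88  95  92  88  88  90  90  89  90  91  91  91  90  92  92  96 122 156 204 214 231 234
229  95  94  93  92  89  89  89  88  88  89  89  94  95  90  91  91  90  89  89  90  90  90  91  92  93  95 117 142 153 165 224 232
230  92  93  94  93  90  89  89  88  88  89  89  92  95  92  94  92  90  89  90  90  89  89  92  93  93  96 118 140 145 154 203 215
231  92  95  98  96  91  89  88  88  88  88  89  90  94  95  95  92  91  90  90  90  89  90  92  93  93  96 118 141 146 147 154 162
232  94 105 117 112  95  90  89  88  89  89  89  90  95  96  97  93  91  89  90  91  90  91  93  93  93  97 121 143 147 147 147 149
233 104 125 138 130 100  91  89  89  89  89  89  90  95  96  96  92  90  90  90  89  90  92  93  94  94  98 127 144 147 148 147 147
234 117 134 141 131 102  91  89  89  89  88 
[... 1650 characters left out ...]
6 146 147 146 146 146
247 227 227 228 228 228 228 227 227 226 227 226 226 221 183 160 114 113 138 146 147 146 146 145 145 146 146 146 146 145 146 146 146
248 227 227 228 228 228 228 227 227 227 227 227 227 226 223 219 184 178 184 160 154 152 148 146 146 145 145 146 146 146 146 146 145
249 227 227 228 228 228 228 227 227 226 227 226 227 226 226 225 223 223 228 206 197 193 163 153 148 147 146 146 146 146 146 146 145
[0.5973 0.2144 0.022 ]
[0.5398 0.2395 0.001 ]
[0.5759 0.2368 0.001 ]
[0.535  0.2034 0.001 ]
(np.float64(264.1598999659947), np.float64(247.01562852166575))
(np.float64(252.9040046857429), np.float64(238.75926052737134))
(np.float64(275.1737307061184), np.float64(238.6778079179602))
```

```bash
python3 - <<'E'
from go import *
print(onz('scene',252.9,224.75,.022))
f=-.1352;ex=np.array([np.cos(f),np.sin(f),0]);ey=np.array([-np.sin(f),np.cos(f),0])
# direct scene-only block centre
cs=[onz('scene',*p,.001) for p in((265.0,247.5),(253.6,239.9),(275.8,239.7))]
e=[c-(a*ex+b*ey) for c,(a,b) in zip(cs,((-.02,.02),(.02,.02),(-.02,-.02)))];print(np.array(e),np.mean(e,0))
M=onz('scene',253.6,225.6,.022);d=M-np.mean(e,0);print('block->mark along bar',d@ey,'out',d@ex-.02)
# top-camera check of housings symmetric: mark
M=onz('top',254.1,187.5,.022);print(M)
im=grab('top','t7.png');g=cv2.cvtColor(im,cv2.COLOR_RGB2GRAY);v=proj('top',(.56,.219,.1));print(v)
for r in range(182,206,2): print(r,' '.join('%3d'%q for q in g[r,238:274]))
E
```

```text
[0.6006 0.2131 0.022 ]
[[0.5578 0.2192 0.001 ]
 [0.5566 0.2213 0.001 ]
 [0.5571 0.2211 0.001 ]] [0.5571 0.2205 0.001 ]
block->mark along bar -0.0006611513575993924 out 0.020650041636946056
[0.6009 0.2135 0.022 ]
(np.float64(250.93659457094023), np.float64(200.4310310135423))
182 163 163 162 162 161 160 160 158 158 157 157 156 155 155 154 153 152 151 151 149 150 148 147 146 145 145 144 143 143 141 141 140 134 116  90  66
184 159 158 159 157 155 156 155 154 154 152 153 150 150 150 149 148 146 146 144 145 144 144 142 142 140 140 140 139 137 137 137 136 133 123 102  71
186 155 154 152 152 151 151 150 149 149 148 147 146 146 145 143 143 143 142 141 139 138 139 138 137 136 135 135 134 133 134 133 131 130 125 111  88
188 150 149 149 148 147 146 144 144 143 144 142 141 141 140 139 139 137 136 136 135 135 134 134 131 131 131 130 130 130 128 128 127 125 119 111  94
190 144 145 144 142 142 142 141 141 139 138 137 137 135 135 135 133 133 132 131 131 130 130 130 128 127 127 125 126 123 122 121 120 118 114 109  99
192 141 139 138 138 137 135 135 135 133 133 133 131 131 131 131 129 128 127 127 126 
[... 251 characters left out ...]
 122 122 120 119 117 116 116 115 114 113 111 110 109 107 106 104 103 102 100  99  98  96  95  91  87  81  78
198 124 124 123 121 121 120 119 118 116 115 115 113 112 111 110 108 107 106 105 104 102 101  97  97  95  94  92  90  88  87  84  82  80  73  68  66
200 118 116 115 115 114 113 112 109 109 108 106 105 104 103 100  99  98  96  95  93  91  89  88  85  83  81  79  77  75  74  70  67  64  66  74  83
202 110 109 109 108 104 105 103 102 101 100  97  96  93  93  89  88  86  85  82  80  79  77  74  72  69  68  65  64  67  69  73  79  90 108 134 164
204 101 101  99  98  97  94  93  92  90  88  85  84  82  79  78  75  74  70  68  67  62  59  56  54  54  55  65  80  95 106 109 109 110 117 144 176
```

The two views agree to within a millimetre, with about 20.6 mm left to the bar. Advancing.

Emit:
{"name": "carry_out", "arguments": {"moves": [{"jaw": 0.03,"dx": -0.0005,"dy": 0.006,"dz": 0,"yaw": 0.001},{"jaw": 0.03,"dx": 0,"dy": 0.006,"dz": 0,"yaw": 0},{"jaw": 0.03,"dx": 0,"dy": 0.004,"dz": 0,"yaw": 0},{"jaw": 0.03,"dx": 0,"dy": 0.001,"dz": 0,"yaw": 0},{"jaw": 0.03,"dx": 0,"dy": 0,"dz": 0,"yaw": 0},{"jaw": 0.03,"dx": 0,"dy": 0,"dz": 0,"yaw": 0}]}}

```text
t: 12.75
tool_pos: [0.5777, 0.2167, 0.0678]
orientation: [-2.366, -2.067, 0.0]
force: [0.3, -0.1, -2.8]
opening: 0.04
gripper_force: 8.0
```

```bash
python3 -c "
from go import *
to(.5812,.2162,.066,-.1352)"
```

```text
t 12.75 pos [0.5777 0.2167 0.0678] F [ 0.319  -0.1171 -2.7667] shift [-0.      0.0035  0.0018] yaw 0.00026251651628106387 tilt [-0.0002 -0.     -1.    ] open 0.03995745129108998 q6 0.4106696342437093
```

Emit:
{"name": "carry_out", "arguments": {"moves": [{"jaw": 0.03,"dx": 0,"dy": 0.0015,"dz": 0,"yaw": 0},{"jaw": 0.03,"dx": 0,"dy": 0.001,"dz": 0,"yaw": 0},{"jaw": 0.03,"dx": 0,"dy": 0,"dz": 0,"yaw": 0},{"jaw": 0.03,"dx": 0,"dy": 0,"dz": 0,"yaw": 0}]}}

```text
t: 13.25
tool_pos: [0.5803, 0.2163, 0.0679]
orientation: [-2.366, -2.067, 0.0]
force: [0.5, 0.1, -2.1]
opening: 0.0401
gripper_force: 8.0
```

Emit:
{"name": "carry_out", "arguments": {"moves": [{"jaw": 0.03,"dx": 0,"dy": 0.0007,"dz": 0,"yaw": 0},{"jaw": 0.03,"dx": 0,"dy": 0,"dz": 0,"yaw": 0},{"jaw": 0.03,"dx": 0,"dy": 0,"dz": 0,"yaw": 0}]}}

```text
t: 13.62
tool_pos: [0.5809, 0.2163, 0.0678]
orientation: [-2.366, -2.066, 0.0]
force: [-0.9, 0.0, -1.9]
opening: 0.0399
gripper_force: 8.0
```

Emit:
{"name": "carry_out", "arguments": {"moves": [{"jaw": 0.03,"dx": 0,"dy": 0.0007,"dz": 0,"yaw": 0},{"jaw": 0.03,"dx": 0,"dy": 0,"dz": 0,"yaw": 0},{"jaw": 0.03,"dx": 0,"dy": 0,"dz": 0,"yaw": 0}]}}

```text
t: 14.0
tool_pos: [0.5811, 0.2163, 0.0677]
orientation: [-2.365, -2.066, 0.002]
force: [-5.5, 1.9, -0.1]
opening: 0.0398
gripper_force: 8.0
```

Emit:
{"name": "carry_out", "arguments": {"moves": [{"jaw": 0.03,"dx": 0,"dy": 0.0005,"dz": 0,"yaw": 0},{"jaw": 0.03,"dx": 0,"dy": 0,"dz": 0,"yaw": 0},{"jaw": 0.03,"dx": 0,"dy": 0,"dz": 0,"yaw": 0}]}}

```text
t: 14.38
tool_pos: [0.5814, 0.2163, 0.0676]
orientation: [-2.365, -2.066, 0.002]
force: [-5.3, 1.3, 1.3]
opening: 0.0401
gripper_force: 8.0
```

Emit:
{"name": "carry_out", "arguments": {"moves": [{"jaw": 0.03,"dx": 0,"dy": -0.0008,"dz": 0,"yaw": 0},{"jaw": 0.03,"dx": 0,"dy": 0,"dz": 0.001,"yaw": 0},{"jaw": 0.03,"dx": 0,"dy": 0,"dz": 0.0007,"yaw": 0},{"jaw": 0.03,"dx": 0,"dy": 0,"dz": 0,"yaw": 0}], "grip_force": 4}}

```text
t: 14.88
tool_pos: [0.5814, 0.2161, 0.066]
orientation: [2.366, 2.066, -0.0]
force: [-2.8, 0.6, -1.4]
opening: 0.04
gripper_force: 4.0
```

```bash
python3 -c "
from go import *
to(.5812,.2162,.066,-.1352);print(read_state()['wrist_torque'])"
```

```text
t 14.875 pos [0.5814 0.2161 0.066 ] F [-2.7688  0.5515 -1.4485] shift [ 0.     -0.0002  0.    ] yaw 0.0001485364961402169 tilt [-0.0001 -0.0001 -1.    ] open 0.04000165176666707 q6 0.4083568573340714
[ 0.0261  0.4973 -0.0301]
```

Emit:
{"name": "carry_out", "arguments": {"moves": [{"jaw": 0.03,"dx": 0,"dy": 0.0003,"dz": 0.0006,"yaw": 0},{"jaw": 0.03,"dx": 0,"dy": 0,"dz": 0,"yaw": 0},{"jaw": 0.042,"dx": 0,"dy": 0,"dz": 0,"yaw": 0},{"jaw": 0.046,"dx": 0,"dy": 0,"dz": 0,"yaw": 0},{"jaw": 0.05,"dx": 0,"dy": 0,"dz": 0,"yaw": 0},{"jaw": 0.05,"dx": 0,"dy": 0,"dz": 0,"yaw": 0}], "grip_force": 3}}

```text
t: 15.62
tool_pos: [0.582, 0.2161, 0.0657]
orientation: [2.366, 2.066, 0.001]
force: [-0.2, 0.2, -0.1]
opening: 0.0495
gripper_force: 0.0
```

Emit:
{"name": "carry_out", "arguments": {"moves": [{"jaw": 0.07,"dx": 0,"dy": 0,"dz": 0,"yaw": 0},{"jaw": 0.07,"dx": 0,"dy": 0,"dz": -0.01,"yaw": 0},{"jaw": 0.07,"dx": 0,"dy": 0,"dz": -0.04,"yaw": 0},{"jaw": 0.07,"dx": 0,"dy": 0,"dz": -0.05,"yaw": 0},{"jaw": 0.07,"dx": 0,"dy": -0.05,"dz": -0.05,"yaw": 0},{"jaw": 0.07,"dx": 0,"dy": -0.06,"dz": -0.03,"yaw": 0},{"jaw": 0.07,"dx": 0,"dy": -0.06,"dz": 0,"yaw": 0},{"jaw": 0.07,"dx": 0,"dy": -0.02,"dz": 0,"yaw": 0}]}}

```text
t: 16.62
tool_pos: [0.4011, 0.2409, 0.2391]
orientation: [2.365, 2.068, 0.003]
force: [0.3, -0.2, -1.2]
opening: 0.0698
gripper_force: 0.0
```

```bash
python3 - <<'E'
from go import *
to(.5812,.2162,.066,-.1352)
grab('scene','s9.png');grab('top','t9.png')
for n,(r0,r1,s,c0,c1) in {'s9':(188,244,2,236,280),'t9':(172,206,1,236,276)}.items():
    g=cv2.cvtColor(cv2.imread(f'pics/{n}.png'),cv2.COLOR_BGR2GRAY);print(n,c0)
    for r in range(r0,r1,s): print(r,' '.join('%3d'%q for q in g[r,c0:c1]))
f=-.1352;ex=np.array([np.cos(f),np.sin(f),0]);ey=np.array([-np.sin(f),np.cos(f),0]);C=np.array([.5812,.2162,0])
for z in(0,.1):
  for n in('scene','top'):
    print(z,n,[tuple(np.round(proj(n,C+a*ex+b*ey+[0,0,z]),1)) for a,b in((-.02,.02),(.02,.02),(.02,-.02),(-.02,-.02))])
E
```

```text
t 16.625 pos [0.4011 0.2409 0.2391] F [ 0.2555 -0.1621 -1.2263] shift [-0.0008  0.1816  0.1734] yaw 0.0016575356765711202 tilt [ 0.0017  0.0013 -1.    ] open 0.06979658098617122 q6 0.5645115564923515
s9 236
188 163 220 230 231 231 230 230 230 230 230 230 230 230 230 231 231 231 231 231 232 231 232 232 233 233 233 233 233 233 233 233 233 233 233 233 233 233 233 233 233 233 233 233 234
190 230 231 231 231 231 231 231 231 231 231 231 231 230 231 231 231 231 231 231 231 229 228 228 227 226 228 228 231 231 233 234 235 235 235 235 234 234 234 234 234 234 234 234 234
192 233 232 232 232 232 232 232 231 231 231 231 231 231 231 231 231 229 227 221 214 200 194 184 161 156 176 189 199 208 217 225 231 235 236 236 236 236 236 235 235 235 235 235 235
194 233 233 233 233 232 232 232 232 232 231 231 231 232 232 231 225 218 210 169 124  99  94  91  89  89  89  90  97 109 149 198 215 223 234 236 237 237 236 236 236 236 235 235 235
196 234 234 234 233 233 233 233 233 232 233 232 232 232 231 218 215 211 153 101  88  87  89  89  89  89  89  88  87  87  94 128 205 214 222 234 237 237 237 237 237 237 236 2
[... 9705 characters left out ...]
 182 183 183 183 183 182
0 scene [(np.float64(258.3), np.float64(242.9)), (np.float64(247.2), np.float64(234.8)), (np.float64(258.2), np.float64(226.8)), (np.float64(269.3), np.float64(234.7))]
0 top [(np.float64(245.0), np.float64(202.4)), (np.float64(246.9), np.float64(187.5)), (np.float64(261.8), np.float64(189.4)), (np.float64(260.0), np.float64(204.2))]
0.1 scene [(np.float64(258.2), np.float64(214.5)), (np.float64(246.5), np.float64(206.4)), (np.float64(258.2), np.float64(198.5)), (np.float64(269.9), np.float64(206.4))]
0.1 top [(np.float64(242.8), np.float64(198.8)), (np.float64(244.9), np.float64(182.5)), (np.float64(261.3), np.float64(184.6)), (np.float64(259.2), np.float64(200.9))]
```

The block stands upright against the bar and nothing else has moved. One sub-pixel check of squareness and centring before I decide whether to correct it.

```bash
python3 - <<'E'
from go import *
def cross(g,u,r0,r1,lv):
    c=g[r0:r1,u].astype(float)
    for i in range(len(c)-1):
        if c[i]>=lv>c[i+1]: return r0+i+(c[i]-lv)/(c[i]-c[i+1])
def fit(P):
    P=np.array(P);Q=P
    for _ in range(4):
        k=np.polyfit(Q[:,1],Q[:,0],1);e=Q[:,0]-np.polyval(k,Q[:,1]);Q=Q[abs(e)<2.*e.std()+1e-4]
    return k,e.std(),len(Q)
t0=cv2.imread('pics/t0.png',0);t9=cv2.imread('pics/t9.png',0);s0=cv2.imread('pics/s0.png',0);s9=cv2.imread('pics/s9.png',0)
P=[]
for u in list(range(212,250))+list(range(260,292)):
    yc=int(184.2+(u-255)*.12);r=cross(t0,u,yc,yc+8,145)
    if r:P.append(onz('top',u,r,.022)[:2])
kb,sd,n=fit(P);print('bar front top-cam',kb,sd,n)
P=[onz('top',u,cross(t9,u,197,204,125),.1)[:2] for u in range(246,258)]
k,sd,n=fit(P);print('block front top edge',k,sd,n,'at y=.219:',np.polyval(k,.219))
# scene: bar front top edge and block bottom front edge(x=-20 side is right-hand; left bottom edge is z=+... ) 
P=[]
for u in range(228,285):
    yc=int(225.6-(u-253.6)*.7)
    r=cross(s0,u,yc-5,yc+6,155)
    if r:P.append(onz('scene',u,r,.022)[:2])
kb,sd,n=fit(P);print('bar front scene',kb,sd,n)
P=[]
for r in range(236,243):   # right-bottom (front face bottom) : dark->shadow 
    row=s9[r].astype(float)
    for c in range(258,276):
        if row[c]<=120<row[c+1]: P.append(onz('scene',c+(120-row[c])/(row[c+1]-row[c]),r,0)[:2]);break
k,sd,n=fit(P);print('block foot front scene',k,sd,n,np.polyval(k,.219)-np.polyval(kb,.219))
# side edges of block top in top cam: right edge
P=[]
for r in range(188,199):
    c=cross(t9.T,r,256,263,145)
    if c:P.append(onz('top',c,r,.1)[:2])
P=np.array(P);k=np.polyfit(P[:,0],P[:,1],1);print('block right edge y at x=.58',np.polyval(k,.58),k[0],P[[0,-1]])
E
```

```text
bar front top-cam [0.1414 0.5708] 0.00037180787215582395 69
block front top edge [0.1454 0.5278] 0.00010484185531072691 12 at y=.219: 0.559608623821922
bar front scene [0.1396 0.5676] 0.00025865748746803564 47
block foot front scene [0.1273 0.5296] 0.00031809405367020624 7 -0.040766915654283586
block right edge y at x=.58 0.19782745992544748 -0.1718250281330305 [[0.59   0.1948]
 [0.5657 0.2001]]
```

Scene-camera numbers: flush to within about 0.5 mm, yaw error under 0.5°, centred to within about 1 mm. The robot is clear, so I'm handing in.

```bash
python3 -c "
from plant import *
print(close_job())"
```

```text
the job is handed in; nothing more can be done
None
```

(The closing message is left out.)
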